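# Open the hidden battery door of an upturned bench scale

## Robot

A 6-joint arm with a two-finger parallel gripper is mounted at the origin on a cart in front of the work surface, level with it; the furniture and walls round the work are solid. World frame = base frame: x ahead of the robot, y to its left, z up, the work surface at z = 0. Lengths are in m, angles in rad, forces in N, time in s.
With the tool pointing down it reaches from about 0.425 to 0.95 m from the base axis. Payload 3.5 kg.
Tool frame: the origin (TCP) lies between the finger pads; the fingertips stand bot.tcp_to_tips ahead of it and the grasp point (between the pads) lies 3 mm ahead of it (bot.tcp_to_tips is the distance from the TCP to the fingertips, in m); x points along the fingers, y is the direction in which the jaws open and shut, and the axes are right-handed (so a half turn about x gives the same grasp; the last joint's range is limited). The gripper opens to 85 mm and grips with 20 to 120 N. Pads are 22 mm wide; open, the fingers measure 114 mm over their backs; the gripper's body (76 mm by 85 mm) begins 54 mm behind the grasp point. The pads swing forward as they close: fully open they stand 13 mm farther back than shut.
Start: joints at [1.154, 0.286, 1.577, -0, 1.279, -0.15], TCP at [0.178, 0.651, 0.253] pointing down, gripper open.
Joint ranges: [-2.77, 2.77], [-0.9, 2.22], [0.21, 2.48], [-1.53, 4.67], [0.24, 2.81], [-2.84, 2.84]. Speed limits (rad/s): [2.79, 2.79, 3.14, 3.14, 3.14, 3.14].

## Interface

Orientations are given as [roll, pitch, yaw] about the fixed x, y, z axes, in that order (R = Rz(yaw) Ry(pitch) Rx(roll)).
In Python, from bench import bot gives the robot as it stands. Calls block until the motion is done:
- bot.goto(position, orientation): joint-space move of the TCP to a pose.
- bot.move_l(position, orientation=None, v=0.15, threshold=None): straight line of the TCP; orientation=None keeps the orientation; v is the mean speed in m/s. With threshold (N) it stops when the force on the tool has changed by that much, and returns True; else False.
- bot.set_joints(angles): joint-space move.
- bot.move_gripper(opening, grasp_force=None): finger opening in m; grasp_force is the grip in N (None keeps the last); returns when the fingers have stopped.
- bot.wait(seconds).
- bot.ik(position, orientation): joint angles nearest the present ones, or None.
- bot.get_obs(): the state.
- bot.read_camera(name): name is "side" or "top" or "wrist"; returns the picture (420x560x3 uint8, red, green, blue); there is no depth.
- bot.calibration(name): a dict with "fx", "fy", "cx", "cy" (pixels), "k1" (the pictures are not rectified: a ray, as slopes to the right and down, at radius r is drawn at 1 + k1 r^2 times it, then the intrinsics apply), "extrinsics" (4x4, takes a point from camera to world coordinates). Camera axes: x right, y up, looking along -z (the intrinsics and any distortion apply to the point x, -y, -z); pixel columns grow to the right and rows downward; lengths in m; the calibration is good to about 2 mm. A picture is of the moment at which its call begins: read the wrist's pose just before it. calibration takes no time and is no camera call; for the wrist camera it gives the pose at the moment of the call.
A pose or a line that the arm cannot do raises bot.Unreachable and nothing moves.
- bot.finish_job(): hands the job in, once; it reports no verdict.
Trained networks look in the newest picture that a camera, given by its name, has taken for a name from the list of things; names that differ only in an ending like _2 or _b are one class to them, and where a whole thing is asked for, a point or a joint stands for the part that bears it (a point fixed in the world has none). Each returns a list of dicts, best first, with "p" (0 to 1); they miss things now and then, are a little off and sometimes report something else, mostly with a low value. They report only what shows in the picture. A call takes as long as a camera call.
- bot.recognise(camera, thing): "position" ([column, row] in pixels, amid what is visible of it).
- bot.masks_of(camera, thing): "mask" (420x560 bool, what is visible of it) and "position" ([column, row] in pixels, amid what is visible of it).
- bot.tip_of(camera, thing): "position" ([column, row] in pixels: a listed point, or the origin of a listed thing).
The state is a dict: "time": time; "joint_positions": joint angles; "qd": joint speeds; "joint_torque": joint torques, N m; "tcp_pos": TCP position; "tool_rot": TCP orientation; "wrist_force": force on the tool from outside, world axes, zero at the start; "moment": the same for the moment, N m; "finger_gap": finger opening in m.
Only numpy, scipy, OpenCV 4.12 (cv2) and the standard library are available. Lean on these libraries where they do the work, as an engineer would, in place of code of your own. Each camera call takes 0.05 s, during which the arm holds its last target.

## Task

The bench scale lies upside down so that its batteries can be changed. Feel gently along the flush inlaid strip beside the battery door for the concealed release, press it in with a fingertip and let it go so that the door springs ajar, then push the door over with a finger until it lies fully open at its stop. Do everything by touching and pushing: do not lift or shove the scale, and leave the other things on the bench alone.

Things in the scene. Friction and masses are not known exactly. Their poses are not given: they have to be found in the camera images.
- scale: electronic bench scale lying upside down, loose, 2.2 to 3.6 kg, its flat blue-grey plastic underside (the panel) facing up at z = 60 mm. Origin on the bench under the panel; housing x -105 to +67, y -133 to +133 mm; z up. Four black rubber feet 28 mm wide rise 10 mm above the panel at x = -80 and +42, y = +-107 mm. Battery door: x -39.5 to +37, y -58 to +58 mm, flush.
- strip_mid (a point): middle of the inlaid strip, at panel height (scale x -67, y 0, z 60 mm; axes as the scale's). The strip, flush with the panel, spans scale x -90 to -41.5, y -58 to +58 mm. The release is a plate in it of the same colour, flush to 1 mm, with a hair-thin seam: 40 mm (x) by 44 mm (y), centred on x = -67 and anywhere from y = -34 to +34 mm. The rest of the strip is rigid.
- release (a joint): travel of the flush release plate, m: 0 at rest, grows as it is pressed straight down, 0.006 bottomed. It gives at about 2 N, is fully down at 5 N, and springs back. Between 0.003 and 0.0045 it frees the door. It goes in only if the finger is wholly within its 40 x 44 mm outline.
- battery_door (a joint): angle of the battery door, rad: 0 shut and flush. When freed a spring pin lifts it by itself to about 0.7, where it stays ajar; past upright (1.57) it falls open by its own weight to its stop at 1.95. The door is 76 mm from hinge to free edge, 116 mm wide, 5 mm thick, 35 g. Two small hooks hang 14 mm below its underside at the corners of the free edge (y 41 to 50 mm either side); between them the edge is plain.
- door_hinge (a point): middle of the door's hinge line, at panel height (scale x = +37, y = 0, z = 60 mm); the hinge runs along the scale's y axis, on the door's +x side.
- door_edge (a point): middle of the upper free edge of the door, opposite the hinge; moves with the door (shut: scale x = -39.5, y = 0, z = 60 mm). Its own x axis points to the hinge.
- fresh_cell_0: fresh battery cell, green and grey, 26 mm wide, 50 mm tall, standing; origin at its foot's centre. Leave alone.
- fresh_cell_1: second fresh battery cell, as the first. Leave alone.
- aerosol: grey aerosol can with a yellow cap, 66 mm wide, 200 mm tall, standing; origin at its foot's centre. Leave alone.
- sander: brown sanding block, 112 x 62 x 26 mm; origin under its centre. Leave alone.
- solvent_bottle: white plastic bottle, 66 mm wide, 124 mm tall, standing; origin at its foot's centre. Leave alone.

How it is judged:
On the way, in this order (a step that is already met when the one before it is completed fails the run):
1. the concealed release is pressed in (more than 3 mm) (value of joint release above 0.003 m).
2. the release is let go again and the door stands ajar (more than 0.3 rad) (value of joint release below 0.0015 m and value of joint battery_door above 0.3 rad).
At the end, for the whole second after the job is handed in: The battery door rests fully open at its stop (more than 1.8 of 1.95 rad), the release has sprung back, the scale lies flat on the bench within 40 mm of where it was, and each of the other things is within 30 mm of where it was (value of joint battery_door above 1.8 rad and velocity of joint battery_door below 0.1 rad/s and value of joint release below 0.0015 m and height (world z) of scale below 0.004 m and distance of scale from where it was at the start of the episode below 0.04 m and linear speed of scale below 0.01 m/s and distance of each of fresh_cell_0, fresh_cell_1, aerosol, sander, solvent_bottle from where it was at the start of the episode below 0.03 m); the robot touches nothing.
It fails at once if the scale is lifted off the bench (10 mm) or tipped (0.1 rad) (height (world z) of scale above 0.01 m or angle between scale's own z axis and vertical above 0.1 rad).
It fails at once if the scale is shoved more than 40 mm from its place (distance of scale from where it was at the start of the episode above 0.04 m).
It fails at once if the robot bears on the scale with more than 80 N (contact force between any of the arm, the fingers and scale above 80 N).
It fails at once if one of the other loose things is picked up, knocked over or moved by 30 mm (distance of any of fresh_cell_0, fresh_cell_1, aerosol, sander, solvent_bottle from where it was at the start of the episode above 0.03 m).
It also fails if it takes over 48 s, if anything falls off the work surface, if the arm or the gripper's body presses on something with over 40 N, if the wrist force passes 120 N, or if a joint passes its speed limit or range.

## Working session

There is one attempt and no reset: what is moved stays moved. The work goes in short steps, each a Python script; the robot and the scene stay as the last script left them, time stands still between calls to the robot, and variables do not carry over. Pictures are saved under pics/ and viewed, and the job is handed in when it is done.

```bash
mkdir -p pics; ls; cat > h.py <<'E'
from bench import bot
import numpy as np, cv2
def pix2ray(name,uv):
    c=bot.calibration(name); K=np.array([[c['fx'],0,c['cx']],[0,c['fy'],c['cy']],[0,0,1.]])
    p=np.array([(uv[0]-c['cx'])/c['fx'],(uv[1]-c['cy'])/c['fy']])
    q=p.copy()
    for _ in range(20): q=p/(1+c['k1']*(q@q))
    E=np.array(c['extrinsics']); d=E[:3,:3]@np.array([q[0],-q[1],-1.]); return E[:3,3],d
def at_z(name,uv,z):
    o,d=pix2ray(name,uv); return o+d*(z-o[2])/d[2]
def proj(name,P):
    c=bot.calibration(name); E=np.array(c['extrinsics']); p=E[:3,:3].T@(np.array(P)-E[:3,3])
    q=np.array([p[0],-p[1]])/-p[2]; q=q*(1+c['k1']*(q@q)); return np.array([c['fx']*q[0]+c['cx'],c['fy']*q[1]+c['cy']])
def save(name,fn):
    im=bot.read_camera(name); cv2.imwrite('pics/'+fn,im[:,:,::-1]); return im
E
python3 - <<'E'
from h import *
for n in ['top','side','wrist']:
    im=save(n,n+'0.png')
    for t in ['scale','strip_mid','door_hinge','door_edge']:
        r=bot.tip_of(n,t)
        for x in r[:2]: print(n,t,x['position'],x['p'],at_z(n,x['position'],0 if t=='scale' else .06).round(4))
print(bot.get_obs(), bot.tcp_to_tips)
E
```

```text
pics
top scale [187.1, 215.4] 0.77 [0.4669 0.3435 0.    ]
top strip_mid [185.5, 187.9] 0.92 [0.523  0.3378 0.06  ]
top door_edge [185.7, 197.2] 0.83 [0.5003 0.3362 0.06  ]
side scale [274.2, 190.7] 0.62 [0.4581 0.3331 0.    ]
side scale [314.3, 313.0] 0.24 [ 0.5535 -0.1335  0.    ]
side strip_mid [302.3, 165.9] 0.65 [0.5276 0.3539 0.06  ]
side door_hinge [260.6, 165.4] 0.95 [0.4235 0.3529 0.06  ]
side door_edge [289.8, 167.2] 0.63 [0.4968 0.3444 0.06  ]
wrist door_hinge [109.4, 410.5] 0.63 [0.422  0.3445 0.06  ]
{'time': 0.75, 'joint_positions': array([ 1.15399144e+00,  2.86266509e-01,  1.57669426e+00, -1.91867990e-05,
        1.27861748e+00, -1.50007652e-01]), 'qd': array([-1.17527007e-03, -2.12738391e-04, -6.80783982e-05,  7.70755841e-04,
        1.59687507e-03,  5.29003957e-04]), 'joint_torque': array([-1.98709454e-04, -4.05873263e+01, -2.92898190e+01, -1.21268909e-04,
        2.36367350e-04,  1.22866086e-05]), 'tcp_pos': array([0.17793302, 0.65110875, 0.25335033]), 'tool_rot': array([0.51475088, 1.57077298, 0.24795917]), 'wrist_force': array([-0.03641163,  1.22114469, -0.87480472]), 'moment': array([-0.00025192, -0.034825  , -0.08066566]), 'finger_gap': 0.08553225273887612} 0.022
```

View pics/top0.png

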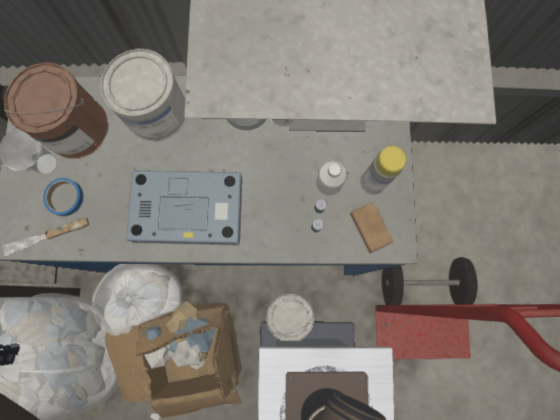

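View pics/side0.png

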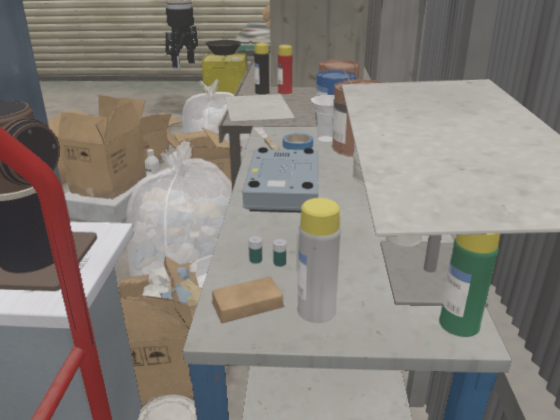

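View pics/wrist0.png

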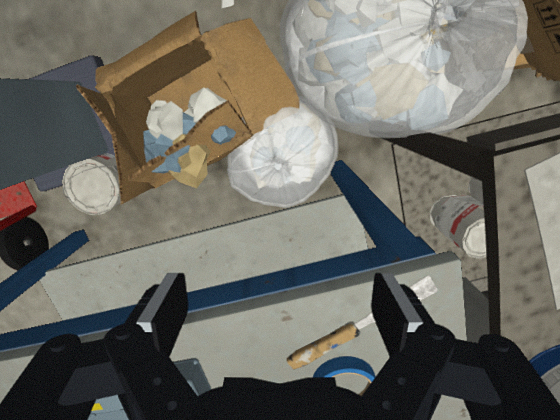

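The top view shows the scale near column 185, row 207, with the strip on the far side and the hinge towards the robot. Next I'll look closely with the wrist camera.

```bash
python3 - <<'E'
from h import *
c=bot.calibration('wrist'); o=bot.get_obs(); E=np.array(c['extrinsics']); print(E.round(3),c['fx'],o['tool_rot'])
print('top z',np.array(bot.calibration('top')['extrinsics'])[:3,3])
from scipy.spatial.transform import Rotation as R
Rt=R.from_euler('xyz',o['tool_rot']).as_matrix(); print(Rt.round(3)); print('cam in tool',(Rt.T@(E[:3,3]-o['tcp_pos'])).round(3)); print((Rt.T@E[:3,:3]).round(3))
# shelf edge near corners in both
for n,uv in [('top',(188,117)),('top',(494,122)),('side',(376,217)),('side',(344,90)),('side',(578,210))]:
  print(n,uv,*[np.round(v,3) for v in pix2ray(n,uv)])
bot.move_gripper(0.0); print(bot.get_obs()['finger_gap'])
E
```

```text
[[ 0.263 -0.912 -0.315  0.097]
 [ 0.965  0.249  0.085  0.673]
 [ 0.001 -0.326  0.945  0.374]
 [ 0.     0.     0.     1.   ]] 329.3227126143621 [0.51475088 1.57077298 0.24795917]
top z [0.27828194 0.1168481  1.07321211]
[[ 0.     0.264  0.965]
 [ 0.     0.965 -0.264]
 [-1.     0.     0.   ]]
cam in tool [-0.121  0.    -0.084]
[[-0.001  0.326 -0.945]
 [ 1.     0.    -0.001]
 [-0.    -0.945 -0.326]]
top (188, 117) [0.278 0.117 1.073] [ 0.395  0.208 -0.941]
top (494, 122) [0.278 0.117 1.073] [ 0.391 -0.505 -0.941]
side (376, 217) [ 0.531 -0.786  0.542] [ 0.148  0.884 -0.483]
side (344, 90) [ 0.531 -0.786  0.542] [ 0.079  0.998 -0.254]
side (578, 210) [ 0.531 -0.786  0.542] [ 0.567  0.909 -0.472]
-0.0002457954744044176
```

```bash
cat >> h.py <<'E'
from scipy.spatial.transform import Rotation as R
def down(yaw):
    # tool x down, tool z = (cos yaw, sin yaw,0)
    x=np.array([0,0,-1.]); z=np.array([np.cos(yaw),np.sin(yaw),0]); y=np.cross(z,x)
    return R.from_matrix(np.c_[x,y,z]).as_euler('xyz')
E
python3 - <<'E'
from h import *
rot=down(0.0)
p=[0.49,0.355,0.25]
q=bot.ik(p,rot); print(q)
bot.goto(p,rot); o=bot.get_obs(); print(o['time'],o['wrist_force'],o['tcp_pos'])
n='wrist'
save(n,'wrist1.png')
for t in ['scale','strip_mid','door_hinge','door_edge']:
    r=bot.tip_of(n,t)
    for x in r[:2]: print(n,t,x['position'],x['p'],at_z(n,x['position'],0 if t=='scale' else .06).round(4))
E
```

```text
[ 4.59436953e-01  1.36950729e-01  1.75796182e+00 -4.44089210e-16
  1.24668010e+00 -1.11135937e+00]
3.1 [-0.29819185 -0.24154978  0.38907315] [0.48957932 0.35570485 0.25006733]
wrist scale [262.3, 146.1] 0.66 [0.4595 0.3373 0.    ]
wrist strip_mid [265.5, 217.8] 0.91 [0.5227 0.3425 0.06  ]
wrist door_hinge [263.0, 116.1] 0.76 [0.4234 0.3412 0.06  ]
wrist door_hinge [263.7, 145.1] 0.43 [0.4499 0.3415 0.06  ]
wrist door_edge [265.0, 196.1] 0.79 [0.4999 0.342  0.06  ]<sys>:0: UserWarning: Gimbal lock detected. Setting third angle to zero since it is not possible to uniquely determine all angles.
```

View pics/wrist1.png

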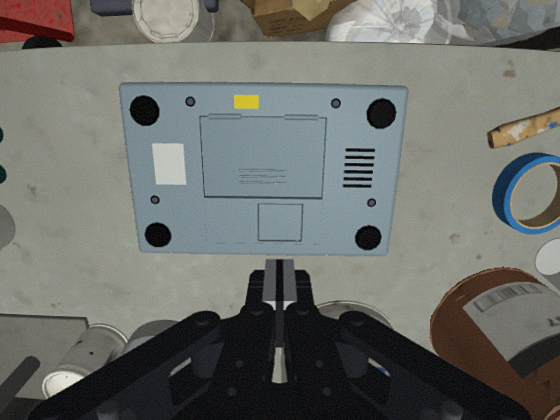

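The wrist view shows the door (columns 200–326, rows 115–198) and a square seam in the strip, about columns 258–302 and rows 204–241. I'll work out the scale's pose from the feet and locate the seam.

```bash
python3 - <<'E' 2>/dev/null
from h import *
import cv2
n='wrist'; 
# feet top centres at z=.07
F={(-80,-107):(0,0)}
ft=[(144,110.5),(381,113),(158,235),(368.5,237.5)]
W=[at_z(n,u,.07) for u in ft]
for w in W: print(w.round(4))
# image left = world -y ; scale yaw ~pi: scale y = -(world y)
S=np.array([[42,107],[42,-107],[-80,107],[-80,-107]])/1000
W2=np.array(W)[:,:2]
ms,mw=S.mean(0),W2.mean(0); H=(S-ms).T@(W2-mw); U,_,V=np.linalg.svd(H); Rm=(U@V).T
t=mw-Rm@ms; print('yaw',np.arctan2(Rm[1,0],Rm[0,0]),'t',t,'res',(W2-(S@Rm.T+t)).round(4).tolist())
for u in [(258.5,204.5),(302,204.5),(259,240.5),(302,240.5),(200,115),(326,116),(203,197),(323,197.5)]:
    w=at_z(n,u,.06)[:2]; print(u,w.round(4),'scale',(Rm.T@(w-t)*1000).round(1))
im=cv2.imread('pics/wrist1.png')[190:255,190:350]; cv2.imwrite('pics/crop1.png',cv2.resize(im,(800,325),interpolation=cv2.INTER_CUBIC))
E
```

```text
[0.4172 0.2355 0.07  ]
[0.4195 0.4463 0.07  ]
[0.5377 0.2344 0.07  ]
[0.54   0.4456 0.07  ]
yaw 3.131389928584214 t [0.45960335 0.34065134] res [[0.0007, 0.0014], [0.0008, -0.0017], [-0.0008, 0.0016], [-0.0007, -0.0013]]
(258.5, 204.5) [0.5087 0.3355] scale [-49.1   4.7]
(302, 204.5) [0.5086 0.3787] scale [-48.6 -38.5]
(259, 240.5) [0.5479 0.3352] scale [-88.3   4.5]
(302, 240.5) [0.5478 0.3797] scale [-87.8 -39.9]
(200, 115) [0.4222 0.2833] scale [36.8 57.7]
(326, 116) [0.4232 0.3988] scale [ 37.  -57.7]
(203, 197) [0.5009 0.2806] scale [-41.9  59.6]
(323, 197.5) [0.5013 0.3993] scale [-41.1 -59.1]
```

View pics/crop1.png

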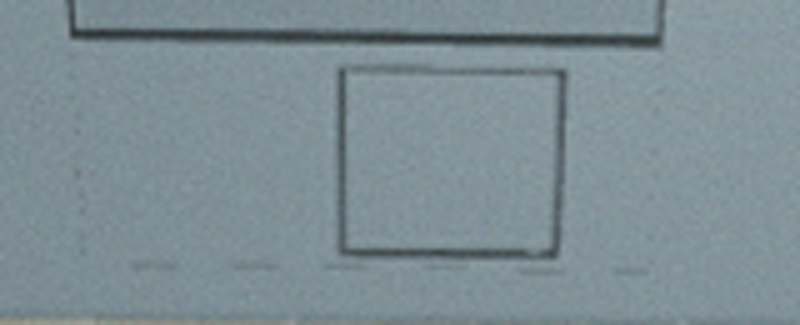

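The seam encloses 40 x 44 mm centred at about world (0.528, 0.357). That matches the release at scale y ≈ -17. I'll press gently there with the fingers closed and a force threshold.

```bash
python3 - <<'E' 2>/dev/null
from h import *
rot=down(-0.0102); tt=bot.tcp_to_tips
x,y=0.5275,0.3573
bot.goto([x,y,0.12+tt],rot)
bot.move_l([x,y,0.070+tt],v=0.1)
o=bot.get_obs(); print(o['time'],o['tcp_pos'],o['wrist_force'])
z=.064
for z in np.arange(.064,.0525,-.0015):
    h=bot.move_l([x,y,z+tt],v=0.02,threshold=8)
    o=bot.get_obs(); print(round(z,4),h,(o['tcp_pos'][2]-tt).round(4),o['wrist_force'].round(2),o['time'])
    if h: break
save('wrist','wrist2.png'); save('top','top2.png')
E
```

```text
4.5333 [0.52772629 0.35744073 0.09233853] [1.20067115 0.4061997  0.34432194]
0.064 False 0.0639 [0.59 0.16 0.24] 4.9833
0.0625 False 0.0624 [ 0.19 -0.1   0.48] 5.2333
0.061 False 0.0608 [ 0.04  0.68 -1.19] 5.4833
0.0595 False 0.0594 [ 0.34 -0.67 -0.87] 5.7333
0.058 False 0.0583 [ 0.23 -0.83  1.98] 5.9833
0.0565 False 0.0568 [-1.13 -0.62  2.68] 6.2333
0.055 False 0.0551 [-0.78 -0.21  3.6 ] 6.4833
0.0535 False 0.0537 [-1.62 -0.99  4.34] 6.7333
```

View pics/wrist2.png

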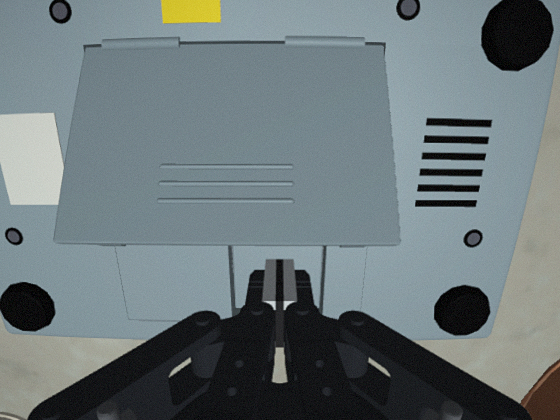

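The door has sprung ajar. Now I'll lift off to let the release go and check.

```bash
python3 - <<'E' 2>/dev/null
from h import *
tt=bot.tcp_to_tips
bot.move_l([.5275,.3573,.100+tt],v=0.08)
bot.wait(.3)
o=bot.get_obs(); print(o['time'],o['wrist_force'])
a=save('wrist','wrist3.png'); 
for t in ['door_edge','door_hinge','strip_mid']:
    for x in bot.tip_of('wrist',t)[:2]: print(t,x['position'],x['p'],at_z('wrist',x['position'],.109 if t=='door_edge' else .06).round(4))
b=save('side','side3.png'); c=cv2.resize(b[120:230,220:350],(650,550))[:,:,::-1]
cv2.imwrite('pics/side3c.png',c)
E
```

```text
7.8667 [-0.64986977 -1.4325514   0.15749036]
door_edge [236.5, 193.0] 0.97 [0.4822 0.3399 0.109 ]
door_hinge [247.6, 56.4] 0.72 [0.4237 0.3424 0.06  ]
strip_mid [250.6, 240.3] 0.8 [0.5267 0.3402 0.06  ]
```

View pics/wrist3.png

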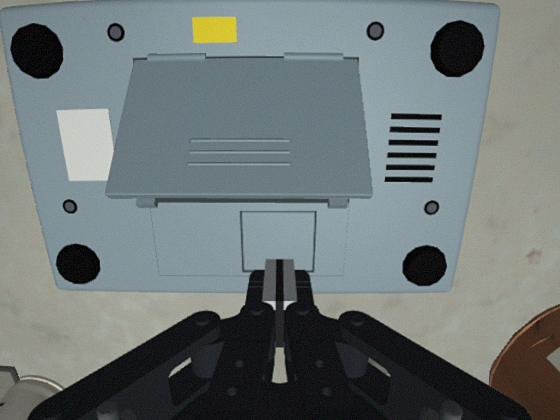

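View pics/side3c.png

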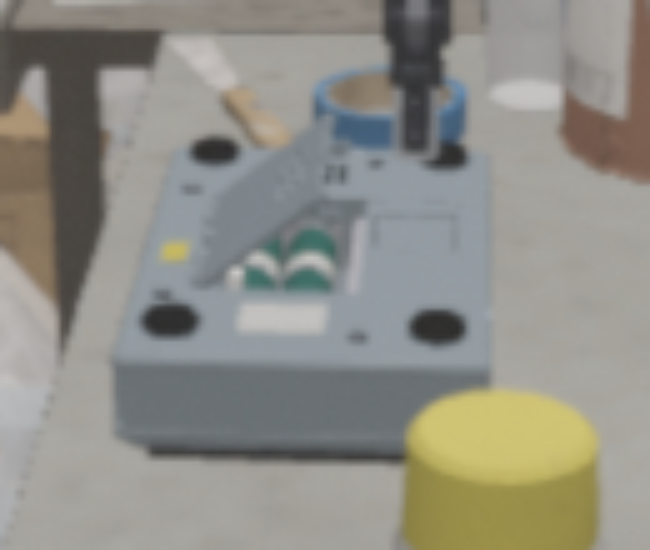

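```bash
python3 - <<'E' 2>/dev/null
from h import *
tt=bot.tcp_to_tips
bot.move_l([.5275,.342,.100+tt],v=0.1)
for x in [.49,.46,.445,.435,.428,.422]:
    h=bot.move_l([x,.342,.100+tt],v=0.05,threshold=8)
    o=bot.get_obs(); print(x,h,o['tcp_pos'].round(4),o['wrist_force'].round(2),round(o['time'],2))
    if h: break
save('wrist','wrist4.png')
b=save('side','side4.png'); cv2.imwrite('pics/side4c.png',cv2.resize(b[120:230,220:350],(650,550))[:,:,::-1])
E
```

```text
0.49 True [0.4949 0.3424 0.1235] [0.46 0.51 1.12] 9.08
```

View pics/wrist4.png

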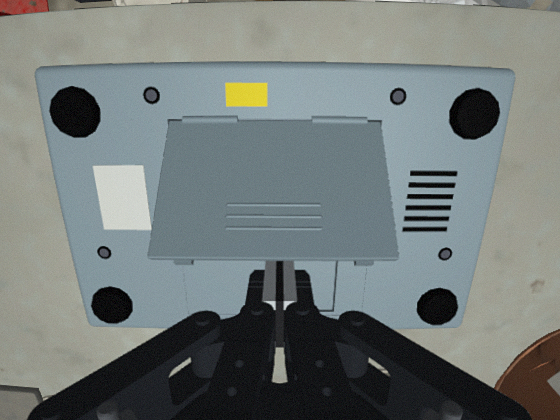

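View pics/side4c.png

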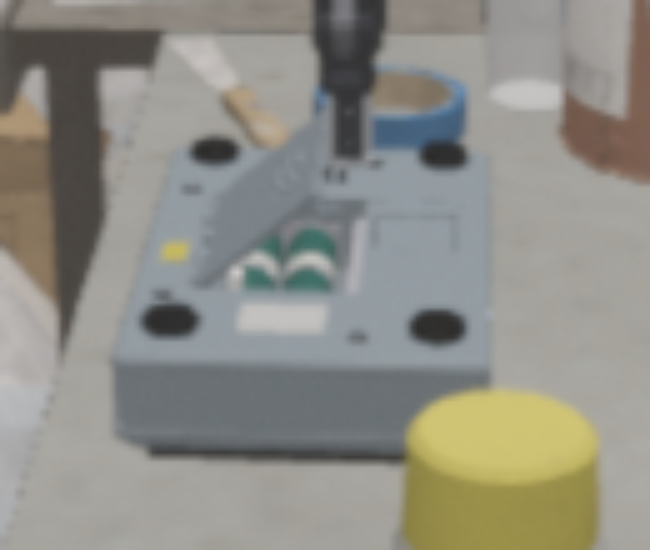

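The fingertip met the free edge at the height of its corner, and the door didn't visibly move. I'll retreat a little, lower the tip so the finger shaft takes the edge, and follow the edge's arc.

```bash
python3 - <<'E' 2>/dev/null
from h import *
tt=bot.tcp_to_tips
bot.move_l([.504,.342,.100+tt],v=0.1)
bot.move_l([.504,.342,.083+tt],v=0.1)
hx=.4235
for th in np.arange(.7,1.58,.08):
    x=hx+.076*np.cos(th)+.003+.011; z=.083+.076*(np.sin(th)-np.sin(.7))
    h=bot.move_l([x,.342,z+tt],v=0.04,threshold=10)
    o=bot.get_obs(); print(th.round(2),h,o['tcp_pos'].round(4),o['wrist_force'].round(2),round(o['time'],2))
    if h: break
save('wrist','wrist5.png')
b=save('side','side5.png'); cv2.imwrite('pics/side5c.png',cv2.resize(b[120:230,220:350],(650,550))[:,:,::-1])
E
```

```text
0.7 False [0.4961 0.3423 0.106 ] [1.47 0.11 0.96] 10.11
0.78 False [0.4918 0.3422 0.1102] [2.3  0.3  1.53] 10.41
0.86 False [0.4861 0.3419 0.1131] [-0.03  0.54 -0.24] 10.71
0.94 False [0.4819 0.342  0.1173] [-0.13 -0.36  1.19] 11.01
1.02 False [0.4771 0.342  0.121 ] [-0.48  0.12 -0.18] 11.31
1.1 False [0.4718 0.3421 0.1239] [ 0.41  0.72 -0.54] 11.61
1.18 False [0.4662 0.342  0.1264] [ 0.22 -0.6   0.05] 11.91
1.26 False [0.4605 0.3421 0.1285] [-0.21 -0.23  0.61] 12.21
1.34 False [0.4546 0.342  0.1301] [-0.81 -0.75 -0.24] 12.51
1.42 False [0.4486 0.342  0.1312] [ 0.37 -0.46  0.87] 12.81
1.5 False [0.4426 0.342  0.1318] [ 0.5  -0.28 -0.1 ] 13.11
1.58 False [0.4365 0.342  0.132 ] [0.22 0.64 1.16] 13.41
```

View pics/wrist5.png

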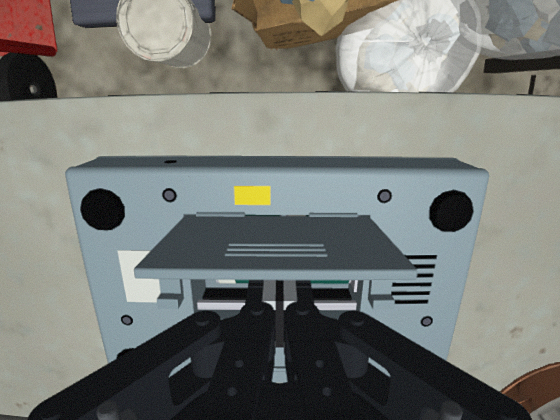

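View pics/side5c.png

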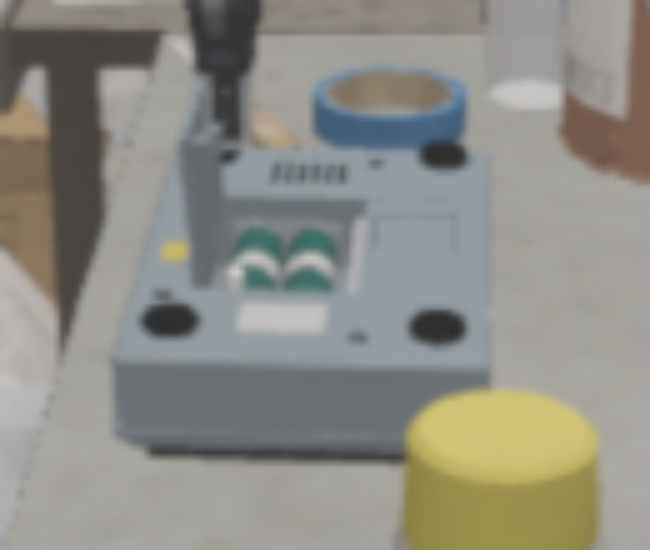

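The door is nearly upright and following the finger. I'll push on past upright, then back off.

```bash
python3 - <<'E' 2>/dev/null
from h import *
tt=bot.tcp_to_tips
for x in [.43,.423,.416,.409]:
    h=bot.move_l([x,.342,.110+tt],v=0.05,threshold=8)
    o=bot.get_obs(); print(x,h,o['tcp_pos'].round(4),o['wrist_force'].round(2),round(o['time'],2))
    if h: break
bot.wait(.5)
save('wrist','wrist6.png')
b=save('side','side6.png'); cv2.imwrite('pics/side6c.png',cv2.resize(b[120:230,220:350],(650,550))[:,:,::-1])
E
```

```text
0.43 False [0.4296 0.342  0.1319] [ 0.37  0.43 -0.66] 13.79
0.423 False [0.4226 0.342  0.1319] [-0.32  0.26 -0.31] 14.08
0.416 False [0.4175 0.3422 0.1328] [ 4.8  -0.14 -0.72] 14.38
0.409 True [0.4142 0.3424 0.1337] [ 2.01 -0.01  1.35] 14.58
```

View pics/side6c.png

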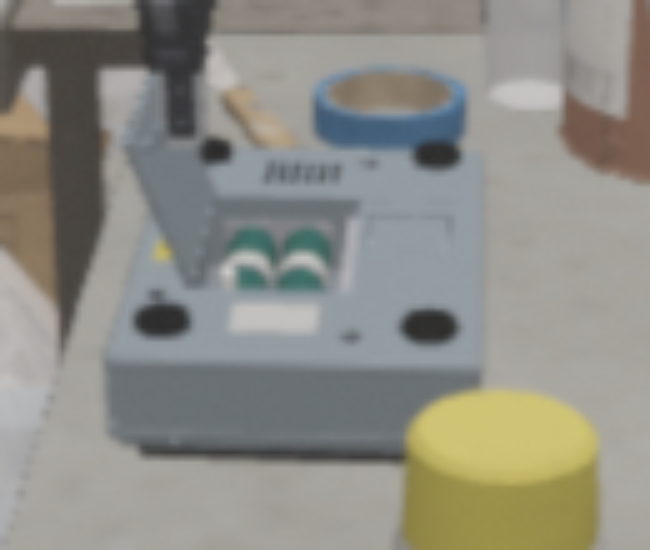

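View pics/wrist6.png

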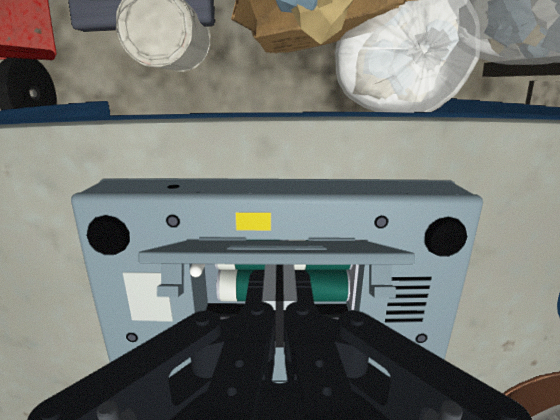

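The door is leaning back at its stop, and the scale has shifted a few mm. I'll withdraw.

```bash
python3 - <<'E' 2>/dev/null
from h import *
tt=bot.tcp_to_tips
bot.move_l([.47,.342,.112+tt],v=0.08)
bot.move_l([.47,.342,.23+tt],v=0.15)
bot.wait(.5)
o=bot.get_obs(); print(o['time'],o['wrist_force'])
save('wrist','wrist7.png'); n='wrist'
for t in ['scale','strip_mid','door_hinge','door_edge']:
    for x in bot.tip_of(n,t)[:1]: print(n,t,x['position'],x['p'],at_z(n,x['position'],{'scale':0,'door_edge':.131}.get(t,.06)).round(4))
b=save('side','side7.png'); cv2.imwrite('pics/side7c.png',cv2.resize(b[120:340,200:360],(436,600))[:,:,::-1])
E
```

```text
17.4583 [ 0.85584022 -0.28919782 -0.72689767]
wrist scale [277.7, 156.6] 0.88 [0.4573 0.3414 0.    ]
wrist strip_mid [277.1, 228.6] 0.81 [0.5201 0.3402 0.06  ]
wrist door_hinge [277.1, 129.3] 0.96 [0.4197 0.3413 0.06  ]
wrist door_edge [275.3, 99.8] 0.92 [0.3911 0.3405 0.131 ]
```

View pics/side7c.png

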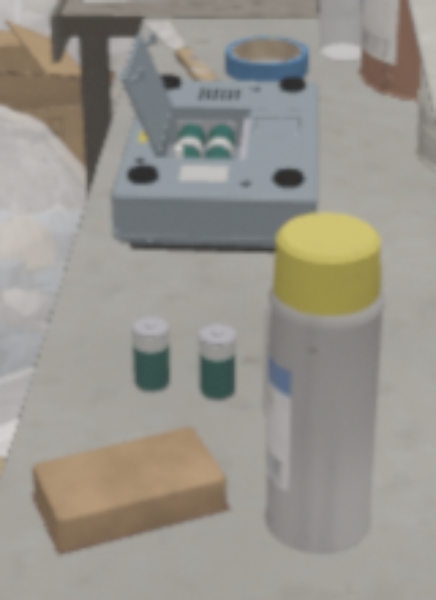

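View pics/wrist7.png

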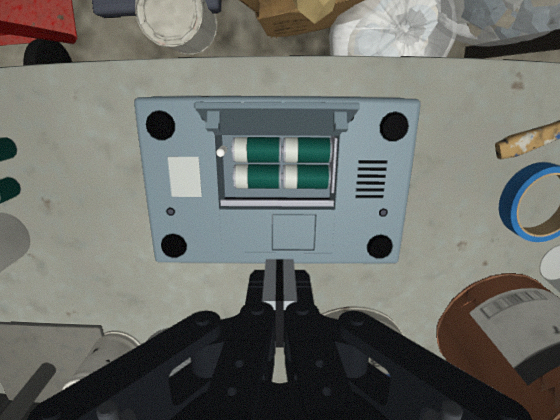

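```bash
python3 -c "
from bench import bot
bot.finish_job()"
```

```text
the job is handed in; nothing more can be done
```

The battery door lies fully open at its stop, and I've handed the job in. The clock read about 17.5 s of the 48 s allowed at my last check.

- **Release:** I found its hair-thin seam in the wrist picture, centred at scale y ≈ -17 mm. I pressed there directly instead of feeling along the whole strip. It gave about 6 mm at just over 4 N, and the door sprang ajar to about 0.7 rad once I let go.
- **Door:** My first push met the corner of the free edge, hit the 8 N force threshold and stopped, with no visible movement of the door. I lowered the fingertip and followed the edge's arc. That took the door past upright and onto its stop.
- **Last checks:**
  - The door's edge and hinge positions give about 1.95 rad, so it is at its stop.
  - The release's seam looks flush again.
  - The scale lies flat and has moved only about 3 mm towards the robot, from the final push against the stop.
  - The cells, aerosol and sander look unmoved in the last side picture. The solvent bottle was out of that crop and I didn't check it; the arm never went near it.
  - The gripper is clear of everything.

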